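# Reset the tube mixer's stop and hold the reference probe in its hood

## Robot

A 6-joint arm with a two-finger parallel gripper is mounted at the origin on a cart in front of the work surface, level with it; the furniture and walls round the work are solid. World frame = base frame: x ahead of the robot, y to its left, z up, the work surface at z = 0. Lengths are in m, angles in rad, forces in N, time in s.
With the tool pointing down it reaches from about 0.375 to 0.9 m from the base axis. Payload 3.1 kg.
Tool frame: the origin (TCP) lies between the finger pads; the fingertips stand 11 mm ahead of it and the grasp point (between the pads) lies 8 mm behind it; z points along the fingers, y is the direction in which the jaws open and shut (so a half turn about z gives the same grasp; the last joint's range is limited). The gripper opens to 85 mm and grips with 20 to 120 N. Pads are 22 mm wide; open, the fingers measure 114 mm over their backs; the gripper's body (76 mm by 85 mm) begins 54 mm behind the grasp point. The pads swing forward as they close: fully open they stand 13 mm farther back than shut.
Start: joints at [-1.401, 0.527, 1.433, -0, 1.181, -0.178], TCP at [0.214, -0.587, 0.242] pointing down, gripper open.
Joint ranges: [-3.08, 3.08], [-0.75, 2.2], [0.22, 2.44], [-1.43, 4.57], [0, 2.65], [-2.85, 2.85]. Speed limits (rad/s): [2.79, 2.79, 3.14, 3.14, 3.14, 3.14].

## Interface

Orientations are given as a unit quaternion [x, y, z, w].
In Python, from station import manip gives the robot as it stands. The module is installed in compiled form; this text tells all that it offers.
- The arm moves only by the tool arm_command, never from a script. Its argument "rows" is a list of rows, each a list of 3 entries, a list of its own where there are three numbers: the shift along the world's x, y, z in mm, then the turn about the world's z in rad, then the closure, from -1 (fully open) to 1 (shut), so that 0 is half open. A call has 1 to 12 rows; each row shifts and turns the commanded pose from where the row before left it; what a row does not reach is not made up. A row lasts 1/8 s, in which the tool goes at most 62.5 mm and 10.7 degrees, less where a joint would pass 70% of its speed; a pose out of reach is approached as far as the arm can. A call with a gripper value outside its range is refused whole. The fingers move at their own pace and stop on an object; "squeeze" is the grip in N (left out, the last holds). Time passes only in rows, so rows that do not move let the fingers close. It gives the time, the measured TCP pose, the force and the opening at its end, in the units of the state.
- manip.sense(): the state, without advancing time (a new reading comes with each control period).
- manip.snapshot(name): name is "scene" or "top" or "wrist"; returns the picture (400x640x3 uint8, blue, green, red); there is no depth.
- manip.get_calibration(name): a dict with "fovy" (degrees; the focal length in pixels is half the picture's height over the tangent of half this angle, whatever the lens; pixels are square), "cx", "cy" (the principal point, pixels), "k1" (the pictures are not rectified: a ray, as slopes to the right and down, at radius r is drawn at 1 + k1 r^2 times it, then the intrinsics apply), "R" (3x3) and "t" (3): a world point X has camera coordinates R X + t. Camera axes: x right, y down, z forward; pixel columns grow to the right and rows downward; lengths in m; the calibration is good to about 2 mm. A picture is of the moment at which its call begins: read the wrist's pose just before it. get_calibration takes no time and is no camera call; for the wrist camera it gives the pose at the moment of the call.
- manip.sign_off(): hands the job in, once; it reports no verdict.
The state is a dict: "t": time; "q": joint angles; "qd": joint speeds; "tau": joint torques, N m; "tcp_pos": TCP position; "tool_rot": TCP orientation; "force": force on the tool from outside, world axes, zero at the start; "ft_torque": the same for the moment, N m; "finger_gap": opening from 0.0 (shut) to 1.0 (fully open).
Only numpy, scipy, OpenCV 4.12 (cv2) and the standard library are available. Lean on these libraries where they do the work, as an engineer would, in place of code of your own. Each camera call takes 0.05 s, during which the arm holds its last target.

## Task

The tube mixer needs its temperature check: halt it by pressing the red mushroom stop button down until it latches, then twist the button clockwise (seen from above) until it springs back up, which brings the heater back but not the mixing. Then take the wireless probe by its white head out of its stand and lower its steel stem upright through the round guide hole in the mixer's hood, without touching the mixer with the probe, until the black ring on the stem is level with the top of the guide. Finish while still holding the probe there, centred in the hole and still, with the stop button left up; leave the other things on the table where they are.

Things in the scene. Friction and masses are not known exactly. Their poses are not given: they have to be found in the camera images.
- stop_top (a point): Centre of the flat top of the red mushroom stop button, on a yellow square plate (58 mm) on the right-hand console of the mixer. The button's head is round, 40 mm in diameter, and its upright rim is about 14 mm high: the top lies 21 mm above the head's lower edge and 33 mm above the yellow plate when up. z points up; the head turns about it.
- stop_plunger (a joint): How far the stop button is pressed down, m: 0 up, 0.008 at the bottom. A spring pushes it up (2 N when up, 3.7 N at the bottom). A catch snaps in at 0.0064 on the way down, so that about 4.5 N in all press it home; the latched button stays at about 0.006 when let go.
- stop_head (a joint): Turn of the stop button's head, rad, growing clockwise seen from above, 0 at rest, stop at 1.2. A latched button comes free of its catch at about 0.5 and then springs up, as soon as nothing holds it down; let go, it turns back to 0 by a weak spring in some seconds.
- guide_mouth (a point): Centre of the upper end of the guide hole: an aluminium bush, 28 mm outside and 16 mm in bore, standing 9 mm proud of the white top of the mixer's smoked hood (122 mm square about the hole). z points up along the bore. The bore is 26 mm long and opens into the hollow hood, whose bottom lies 68 mm below the mouth.
- probe_grip (a point): Centre of the probe's head, the place to grasp: an upright white block 24 x 24 mm, 55 mm high, with its faces along this point's x and y. z points up, away from the stem. The probe weighs about 80 g and stands with its head on the 110 mm high, 29 mm thick sleeve of a fixed round stand and its stem in the sleeve's 11 mm hole.
- probe_ring (a point): Centre of the black ring on the probe's stem, 50 mm above the stem's tip and 72.5 mm below the head's centre.
- probe_tip (a point): Lower tip of the probe's round steel stem (6 mm in diameter, 95 mm long below the head), 122.5 mm below the head's centre.
- tip_rack: Bystander: tip rack with a turquoise deck, 84 x 122 x 52 mm, origin at the centre of its underside.
- slides: Bystander: small carton, 55 x 85 x 32 mm, origin at the centre of its underside.
- pen: Bystander: black marker pen, 135 mm long, lying, origin at the centre of its underside.
- jar: Bystander: jar with a black cap, 43 mm in diameter, 72 mm high, origin at the centre of its underside.
- mixer: Fixed white incubating tube mixer, 145 x 250 mm; origin at the centre of its underside, x away from its front panel, y along its length, z up. Guide mouth at (0, 55, 126) mm, axis of the stop button at (0, -78) mm; console top 80 mm high.

How it is judged:
By the outcome, as a careful person would: the job done as asked, in the order asked, and still so for the second after the job is handed in, while the arm keeps its last pose, push and grip.
It also fails if it takes over 72 s, if anything falls off the work surface, if the arm or the gripper's body presses on something with over 40 N, if the wrist force passes 120 N, or if a joint passes its speed limit or range.

## Working session

There is one attempt and no reset: what is moved stays moved. The work goes in short steps, Python scripts to look and compute and a tool call to move; the robot and the scene stay as the last step left them, time stands still between calls to the robot, and variables do not carry over. Pictures are saved under pics/ and viewed, and the job is handed in when it is done.

Besides the shell and the picture viewer there is one more tool, called by a JSON object that holds its "op" and its "data", one argument or row to a line. arm_command: Moves the arm, as the interface text tells. Its arguments: {"type":"object","properties":{"rows":{"type":"array","items":{"type":"array"}},"squeeze":{"type":"number"}},"required":["rows"]}

```bash
mkdir -p pics; python3 - <<'E'
from station import manip
import cv2
s=manip.sense()
print({k:s[k] for k in s})
for n in ("scene","top","wrist"):
    c=manip.get_calibration(n); print(n,c)
    cv2.imwrite(f"pics/{n}0.png",manip.snapshot(n))
E
```

```text
{'t': 0.0, 'q': array([-1.40049327e+00,  5.28465464e-01,  1.43389100e+00,  2.34118863e-05,
        1.18141534e+00, -1.78485844e-01]), 'qd': array([ 0.00053546, -0.00030419, -0.00044171,  0.00171641, -0.00019124,
        0.0011742 ]), 'tau': array([-1.25537990e-03, -4.42352986e+01, -1.78028798e+01, -3.57288554e-04,
        8.30249337e-03,  1.60532004e-06]), 'tcp_pos': array([ 0.21352304, -0.58666103,  0.24133763]), 'tool_rot': array([ 9.84831978e-01,  1.73507314e-01,  1.52826094e-05, -1.08952047e-03]), 'force': array([-1.16264775,  0.1033617 , -0.23904282]), 'ft_torque': array([-0.04314981,  0.03523402,  0.01293581]), 'finger_gap': 1.001221464736361}
scene {'fovy': 45.091264880019736, 'cx': 306.3625587376419, 'cy': 192.51640895657758, 'k1': -0.023067690815094768, 'R': array([[-0.44903216, -0.89347699, -0.00830622],
       [-0.66085397,  0.33835139, -0.66991818],
       [ 0.6013669 , -0.29532561, -0.74238847]]), 't': array([0.29861282, 0.36961211, 1.16294046])}
top {'fovy': 56.8183286839813, 'cx': 318.94408454042025, 'cy': 200.45296896072531, 'k1': -0.04428619655671162, 'R': array([[-0.02685339, -0.99963278,  0.00363267],
       [-0.98675838,  0.0259257 , -0.16011171],
       [ 0.15995874, -0.00788411, -0.98709222]]), 't': array([0.09649044, 0.49873802, 1.41631727])}
wrist {'fovy': 65.22813718279271, 'cx': 319.9136657197642, 'cy': 198.607863387207, 'k1': -0.04250658559033859, 'R': array([[ 0.34080034, -0.94013312, -0.00220148],
       [-0.89899321, -0.3265704 ,  0.29182697],
       [-0.27507513, -0.09747561, -0.9564686 ]]), 't': array([-0.6229719 , -0.03770967,  0.38021435])}
```

View pics/scene0.png

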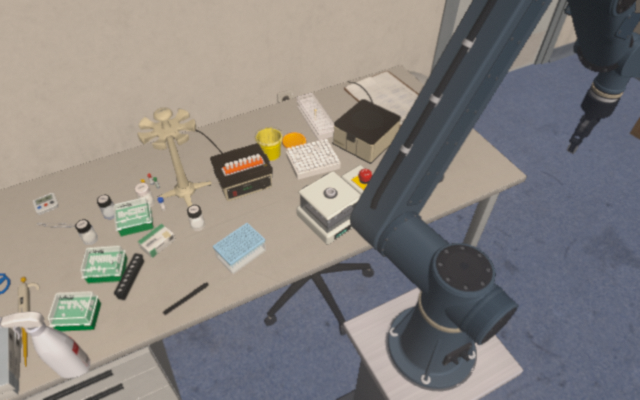

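View pics/top0.png

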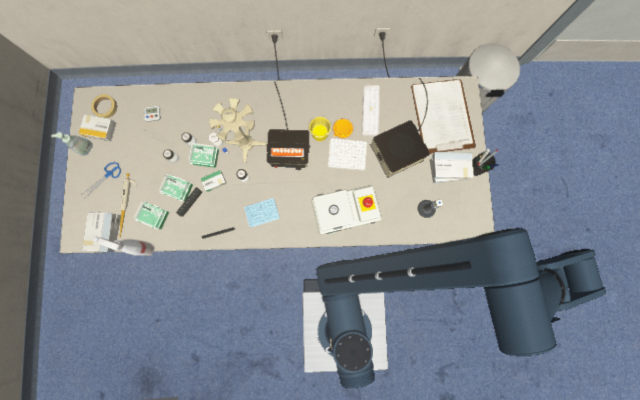

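View pics/wrist0.png

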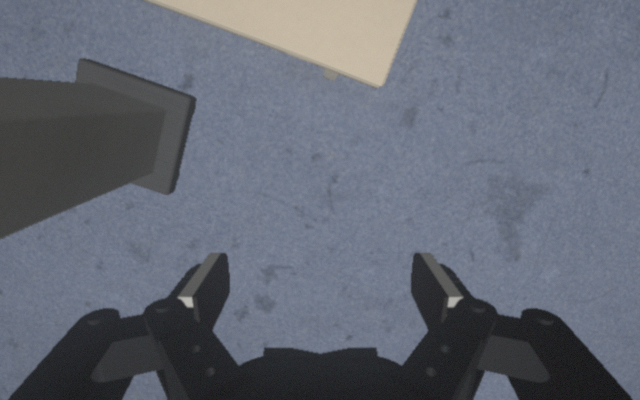

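The top view shows the mixer near (347,210), the red button near (368,202), the guide near (334,210), and the probe in its stand near (430,207). Next I'll zoom in and measure.

```bash
cat > h.py <<'E'
import numpy as np, cv2
from station import manip
def K(c):
    f=200/np.tan(np.radians(c['fovy'])/2); return np.array([[f,0,c['cx']],[0,f,c['cy']],[0,0,1.]])
def dist(c): return np.array([c['k1'],0,0,0,0.])
def ray(c,uv):
    p=cv2.undistortPoints(np.array([[uv]],float),K(c),dist(c))[0,0]
    R=np.array(c['R']);return -R.T@np.array(c['t']), R.T@np.array([p[0],p[1],1])
def onz(c,uv,z):
    o,d=ray(c,uv); return o+d*(z-o[2])/d[2]
def proj(c,X):
    r,_=cv2.Rodrigues(np.array(c['R'])); return cv2.projectPoints(np.array(X,float).reshape(-1,3),r,np.array(c['t'],float),K(c),dist(c))[0][:,0]
def blobs(m,amin=10):
    n,l,s,c=cv2.connectedComponentsWithStats(m.astype(np.uint8))
    return [(tuple(np.round(c[i],1)),s[i].tolist()) for i in range(1,n) if s[i][4]>=amin]
E
python3 - <<'E'
from h import *
im=cv2.imread('pics/top0.png'); c=manip.get_calibration('top')
cv2.imwrite('pics/top0c.png',cv2.resize(im[170:250,295:455],None,fx=5,fy=5,interpolation=cv2.INTER_CUBIC))
hsv=cv2.cvtColor(im,cv2.COLOR_BGR2HSV); H,S,V=cv2.split(hsv)
red=((H<8)|(H>172))&(S>150)&(V>80); red[:,:300]=0
yel=(H>20)&(H<35)&(S>130); yel[:, :335]=0; yel[:180]=0
for n,m in(('red',red),('yel',yel)):
    print(n,blobs(m))
for uv,z in(((368,202),.113),((334,210),.126),((427,208),0.0),((438,203),.165)): print(uv,onz(c,uv,z))
E
```

```text
red [((np.float64(367.6), np.float64(201.8)), [363, 198, 10, 9, 57])]
yel [((np.float64(366.0), np.float64(203.5)), [359, 195, 17, 17, 119])]
(368, 202) [ 0.47861613 -0.09950122  0.113     ]
(334, 210) [0.45006949 0.02933851 0.126     ]
(427, 208) [ 0.46511074 -0.35427021  0.        ]
(438, 203) [ 0.46025196 -0.34557027  0.165     ]
```

View pics/top0c.png

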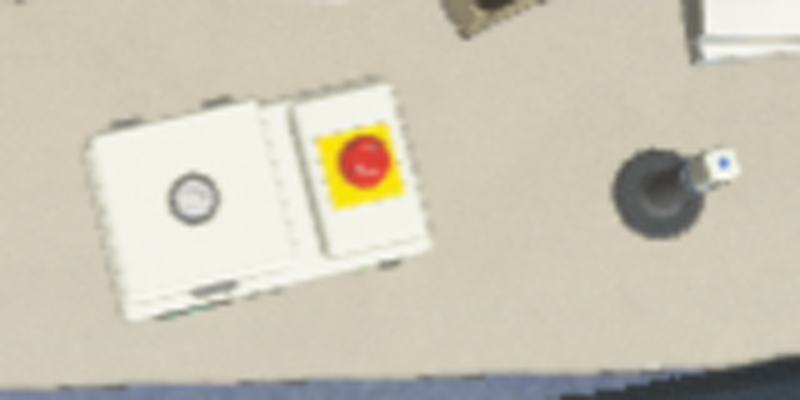

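{"op": "arm_command", "data": {
  "rows": [
    [[15, 25, 30], 0, -1],
    [[21, 48, 10], 0, -1],
    [[21, 48, 5], 0, -1],
    [[21, 48, 5], 0, -1],
    [[21, 48, 0], 0, -1],
    [[21, 48, 0], 0, -1],
    [[21, 48, 0], 0, -1],
    [[21, 48, 0], 0, -1],
    [[21, 48, 0], 0, -1],
    [[21, 48, 0], 0, -1],
    [[0, 0, 0], 0, -1],
    [[0, 0, 0], 0, -1]
  ]
}}

```text
t: 1.65
tcp_pos: [0.4176, -0.1305, 0.2923]
tool_rot: [0.985, 0.174, -0.0, 0.0]
force: [0.1, 0.3, -0.1]
finger_gap: 1.002
```

```bash
python3 - <<'E'
from h import *
s=manip.sense(); print(s['t'],s['tcp_pos'],s['q'])
for n in("wrist",):
    c=manip.get_calibration(n); im=manip.snapshot(n); cv2.imwrite("pics/w1.png",im); np.save('w1.npy',c,allow_pickle=True)
    print(c)
E
```

```text
1.65 [ 0.41756882 -0.13052419  0.29225957] [-5.59096285e-01  2.04047345e-01  1.81320797e+00 -6.32254779e-04
  1.12423057e+00  6.62269877e-01]
{'fovy': 65.22813718279271, 'cx': 319.9136657197642, 'cy': 198.607863387207, 'k1': -0.04250658559033859, 'R': array([[ 3.41692088e-01, -9.39811942e-01,  1.72986015e-04],
       [-8.98706378e-01, -3.26693282e-01,  2.92571951e-01],
       [-2.74906100e-01, -1.00124984e-01, -9.56243496e-01]]), 't': array([-0.26451776,  0.27950999,  0.52894697])}
```

View pics/w1.png

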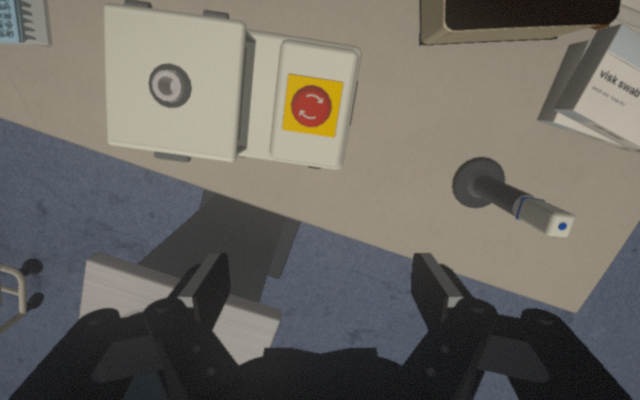

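Everything is visible in the wrist view: the button at (312,106), the guide at (170,86), and the probe head's top at about (560,222). I'll measure them now.

```bash
python3 - <<'E'
from h import *
im=cv2.imread('pics/w1.png'); c=np.load('w1.npy',allow_pickle=True).item()
H,S,V=cv2.split(cv2.cvtColor(im,cv2.COLOR_BGR2HSV))
red=((H<8)|(H>172))&(S>120)&(V>60); red[:,:250]=0; red[200:]=0; red[:, 380:]=0
both=(((H>18)&(H<35)&(S>150))|red); both[:, :270]=0; both[:, 360:]=0; both[200:]=0; both[:60]=0
def big(m):
    cs,_=cv2.findContours(m.astype(np.uint8),cv2.RETR_EXTERNAL,cv2.CHAIN_APPROX_NONE); return max(cs,key=cv2.contourArea)
k=big(red); print('red',cv2.fitEllipse(k))
(u,v),_,_=cv2.fitEllipse(k)
print('button @z',[onz(c,(u,v),z).round(4) for z in(.101,.108,.115)])
k=big(both); r=cv2.minAreaRect(k); b=cv2.boxPoints(r); print('plate',r)
P=np.array([onz(c,p,.081) for p in b]); print(P.round(4), P.mean(0), np.linalg.norm(P-np.roll(P,1,0),axis=1))
g=cv2.cvtColor(im,cv2.COLOR_BGR2GRAY)
cv2.imwrite('pics/g.png',cv2.resize(im[55:115,135:205],None,fx=8,fy=8,interpolation=cv2.INTER_CUBIC))
cv2.imwrite('pics/p.png',cv2.resize(im[150:250,440:590],None,fx=5,fy=5,interpolation=cv2.INTER_CUBIC))
m=(g<150).astype(np.uint8); m[:55]=0;m[115:]=0;m[:,:140]=0;m[:,205:]=0
cs,_=cv2.findContours(m,cv2.RETR_CCOMP,cv2.CHAIN_APPROX_NONE)
for k in cs:
    if len(k)>10:
        e=cv2.fitEllipse(k); print('guide',e, onz(c,e[0],.126).round(4))
E
```

```text
red ((310.8375244140625, 105.97582244873047), (36.905696868896484, 38.486454010009766), 177.4680938720703)
button @z [array([ 0.4816, -0.0967,  0.101 ]), array([ 0.4817, -0.0969,  0.108 ]), array([ 0.4818, -0.0971,  0.115 ])]
plate ((311.2500305175781, 105.25), (54.73888397216797, 55.48790740966797), 8.61564826965332)
[[ 0.4478 -0.0729  0.081 ]
 [ 0.5036 -0.0638  0.081 ]
 [ 0.5152 -0.119   0.081 ]
 [ 0.4595 -0.1308  0.081 ]] [ 0.48152731 -0.09662296  0.081     ] [0.05904822 0.0565572  0.05643953 0.05687524]
guide ((164.96128845214844, 85.6902847290039), (15.692310333251953, 21.21104621887207), 166.5797119140625) [0.4542 0.034  0.126 ]
guide ((169.6169891357422, 85.25666809082031), (41.08704376220703, 46.0499382019043), 144.7872772216797) [0.456 0.03  0.126]
guide ((166.32484436035156, 85.56389617919922), (26.64512062072754, 30.47187042236328), 152.72557067871094) [0.4547 0.0328 0.126 ]
```

View pics/g.png

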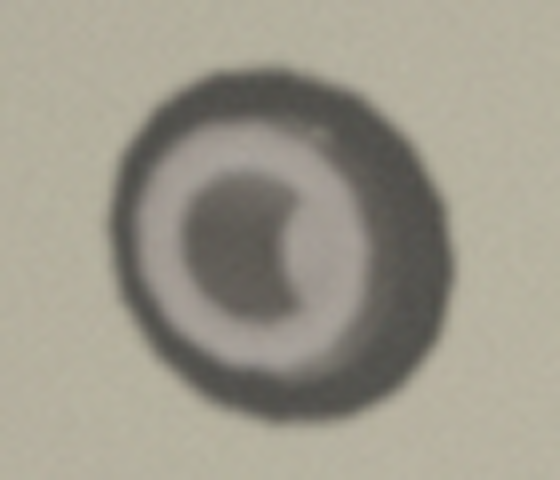

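View pics/p.png

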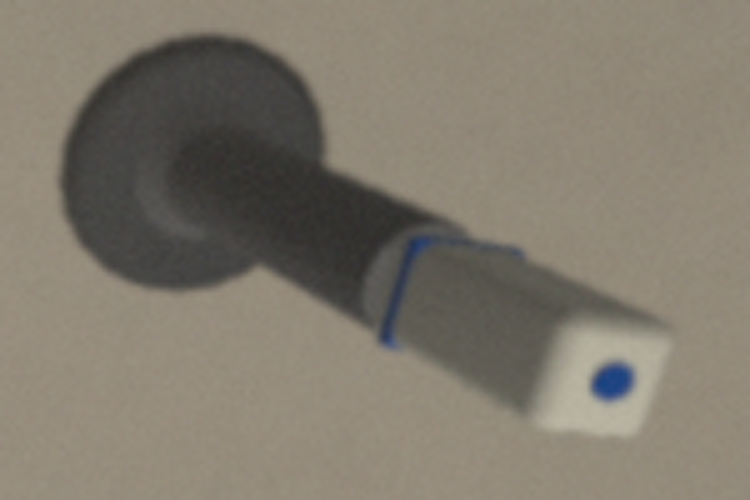

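{"op": "arm_command", "data": {
  "rows": [
    [[32, 17, 0], 0, -1],
    [[32, 17, -10], 0, -1],
    [[0, 0, -45], 0, -1],
    [[0, 0, -45], 0, -1],
    [[0, 0, -45], 0, -1],
    [[0, 0, -20], 0, -1],
    [[0, 0, 0], 0, -0.5],
    [[0, 0, 0], 0, -0.5],
    [[0, 0, 0], 0, -0.5]
  ]
}}

```text
t: 2.82
tcp_pos: [0.4824, -0.0972, 0.1285]
tool_rot: [0.985, 0.173, 0.001, 0.001]
force: [0.4, -0.2, 0.4]
finger_gap: 0.746
```

```bash
python3 - <<'E'
from h import *
s=manip.sense(); print(s['t'],s['tcp_pos'],s['q'],s['finger_gap'],s['force'])
cv2.imwrite("pics/w2.png",manip.snapshot("wrist")); 
im=manip.snapshot("scene"); cv2.imwrite("pics/s2.png",cv2.resize(im[140:260,280:440],None,fx=5,fy=5,interpolation=cv2.INTER_CUBIC))
E
```

```text
2.825 [ 0.48240963 -0.0971552   0.12848724] [-4.26250736e-01  5.33458352e-01  1.86879633e+00 -2.56675676e-05
  7.36568212e-01  7.96532737e-01] 0.7460464790548933 [ 0.44108241 -0.15457132  0.36838726]
```

View pics/w2.png

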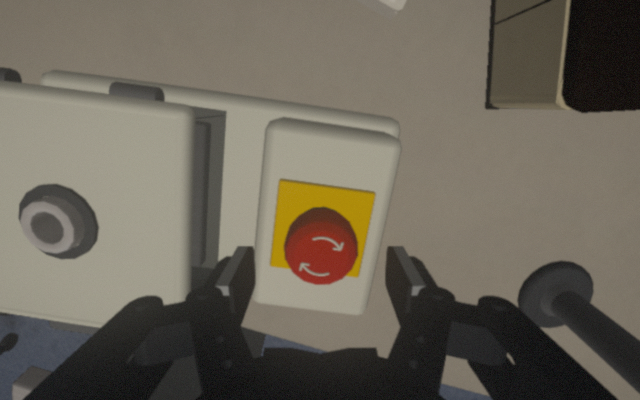

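View pics/s2.png

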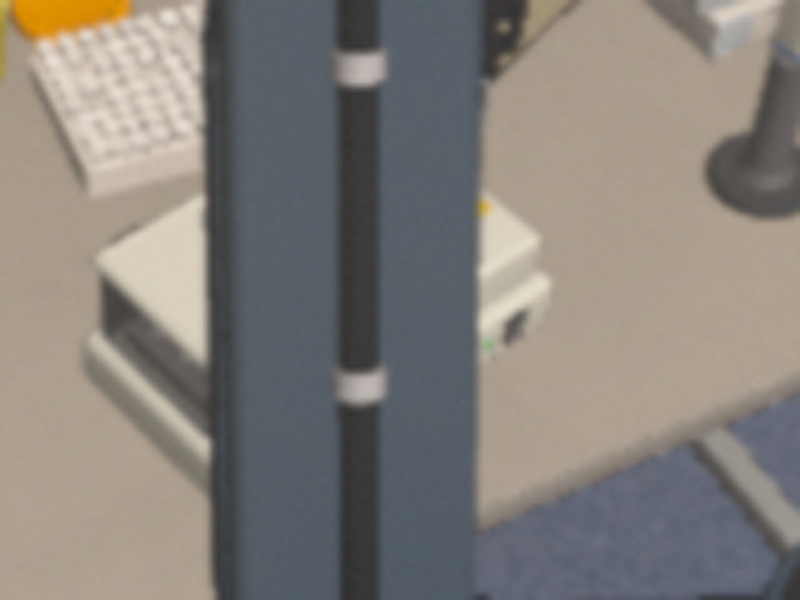

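The wrist view shows the red head (320,245) centred between the jaws. Next I'll lower the arm and grip the rim.

{"op": "arm_command", "data": {
  "rows": [
    [[0, 0, -15], 0, -0.3],
    [[0, 0, -10], 0, -0.1],
    [[0, 0, 0], 0, -0.1],
    [[0, 0, 0], 0, 1],
    [[0, 0, 0], 0, 1],
    [[0, 0, 0], 0, 1],
    [[0, 0, 0], 0, 1]
  ],
  "squeeze": 25
}}

```text
t: 3.8
tcp_pos: [0.4822, -0.0973, 0.1029]
tool_rot: [0.985, 0.174, 0.001, 0.001]
force: [-1.4, -5.6, 1.1]
finger_gap: 0.454
```

```bash
python3 - <<'E'
from h import *
s=manip.sense(); print(s['t'],s['tcp_pos'],s['finger_gap'],s['force'])
cv2.imwrite("pics/w3.png",manip.snapshot("wrist")); 
E
```

```text
3.8 [ 0.48221553 -0.09729268  0.1028595 ] 0.453896153295245 [-1.35592992 -5.61745058  1.11459894]
```

View pics/w3.png

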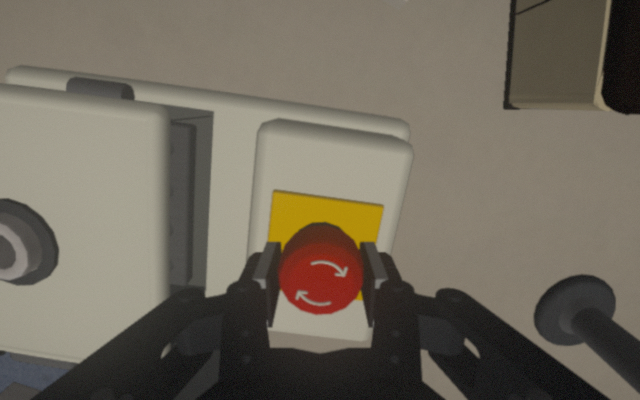

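The jaws hold the rim, with a gap of 0.454 × 85 ≈ 39 mm. Now I'll press down.

{"op": "arm_command", "data": {
  "rows": [
    [[0, 0, -3], 0, 1],
    [[0, 0, -3], 0, 1],
    [[0, 0, -1], 0, 1],
    [[0, 0, -1], 0, 1],
    [[0, 0, 0], 0, 1],
    [[0, 0, 0], 0, 1]
  ]
}}

```text
t: 4.6
tcp_pos: [0.4823, -0.0973, 0.095]
tool_rot: [0.985, 0.174, 0.001, 0.001]
force: [-0.9, -5.4, 3.3]
finger_gap: 0.454
```

{"op": "arm_command", "data": {
  "rows": [
    [[0, 0, -1], 0, 1],
    [[0, 0, 0], 0, 1],
    [[0, 0, 0], 0, 1]
  ]
}}

```text
t: 4.97
tcp_pos: [0.4823, -0.0973, 0.0949]
tool_rot: [0.985, 0.174, 0.001, 0.001]
force: [-2.1, -3.8, 10.7]
finger_gap: 0.448
```

The button is at the bottom stop: fz rose to 10.7 N with no further travel. I'll release it and check that it latched.

{"op": "arm_command", "data": {
  "rows": [
    [[0, 0, 1], 0, 1],
    [[0, 0, 0], 0, -0.3],
    [[0, 0, 0], 0, -0.3],
    [[0, 0, 0], 0, -0.3],
    [[0, 0, 0], 0, -0.3]
  ]
}}

```text
t: 5.6
tcp_pos: [0.4815, -0.096, 0.0941]
tool_rot: [0.985, 0.174, -0.0, -0.0]
force: [0.0, 0.1, -0.4]
finger_gap: 0.651
```

```bash
python3 - <<'E'
from h import *
s=manip.sense(); print(s['t'],s['tcp_pos'],s['finger_gap'],s['force'])
c=manip.get_calibration('wrist'); im=manip.snapshot("wrist"); cv2.imwrite("pics/w4.png",im)
for d in(0,.006): 
  # predicted head-top circle for height d pressed
  a=np.linspace(0,6.28,9)[:-1]
  for z in (.094-d,.115-d): print(d,z,proj(c,[[.4819,-.0970,z]]).round(1), proj(c,[[.4819+.02*np.cos(.35),-.0970+.02*np.sin(.35),z-.0]]).round(1))
H,S,V=cv2.split(cv2.cvtColor(im,cv2.COLOR_BGR2HSV)); red=((H<8)|(H>172))&(S>120)&(V>60)
print(blobs(red,200))
E
```

```text
5.6 [ 0.48150141 -0.09604882  0.09413554] 0.6510259617132356 [ 0.0005161   0.06751742 -0.38692964]
0 0.094 [[323.9 266.7]] [[324.  227.6]]
0 0.115 [[324.5 292.3]] [[324.6 248.1]]
0.006 0.088 [[323.7 260.7]] [[323.8 222.8]]
0.006 0.109 [[324.3 284.2]] [[324.4 241.6]]
[((np.float64(324.1), np.float64(279.7)), [282, 243, 85, 75, 4503])]
```

View pics/w4.png

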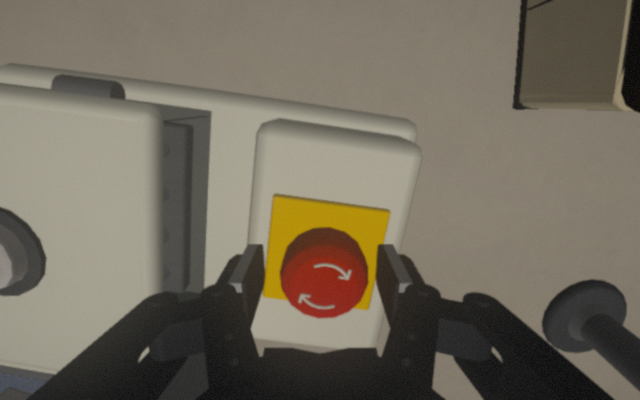

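The red head still sits low (blob bottom at row 318), so it has latched. Next I'll re-centre, grip, and twist clockwise.

{"op": "arm_command", "data": {
  "rows": [
    [[0.6, -1.2, 2], 0, -0.2],
    [[0, 0, 0], 0, 1],
    [[0, 0, 0], 0, 1],
    [[0, 0, 0], 0, 1],
    [[0, 0, 0], -0.14, 1],
    [[0, 0, 0], -0.14, 1],
    [[0, 0, 0], -0.14, 1],
    [[0, 0, 0], -0.14, 1],
    [[0, 0, 0], -0.14, 1],
    [[0, 0, 0], -0.14, 1],
    [[0, 0, 0], 0, 1],
    [[0, 0, 0], 0, 1]
  ],
  "squeeze": 30
}}

```text
t: 7.15
tcp_pos: [0.4825, -0.0977, 0.0964]
tool_rot: [0.97, -0.242, 0.0, 0.0]
force: [-0.0, -0.8, 1.8]
finger_gap: 0.454
```

```bash
python3 - <<'E'
from h import *
s=manip.sense(); print(s['t'],s['tcp_pos'],s['tool_rot'],s['finger_gap'],s['force'],s['ft_torque'])
cv2.imwrite("pics/w5.png",manip.snapshot("wrist"))
E
```

```text
7.15 [ 0.48246505 -0.09769776  0.09643981] [ 9.70236250e-01 -2.42160071e-01  3.32227082e-04  9.85247609e-05] 0.4542089947591048 [-0.00523314 -0.77237434  1.78428083] [-0.06693441  0.00893027  0.01535826]
```

View pics/w5.png

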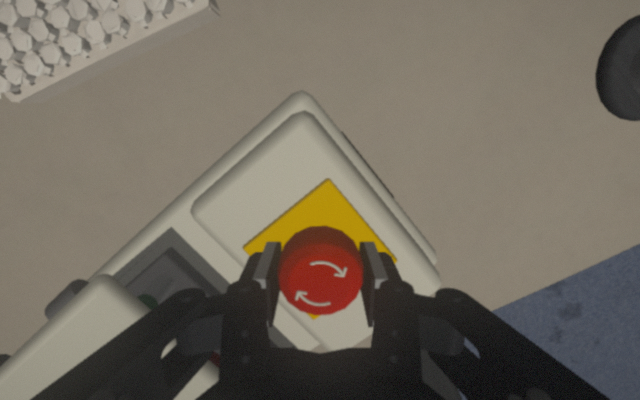

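The arrows turned with the jaws by about 0.84 rad. I'll let the head rise, then open.

{"op": "arm_command", "data": {
  "rows": [
    [[0, 0, 3], 0, 1],
    [[0, 0, 3], 0, 1],
    [[0, 0, 1], 0, -0.3],
    [[0, 0, 0], 0, -0.3],
    [[0, 0, 0], 0, -0.3],
    [[0, 0, 0], 0, -0.3]
  ]
}}

```text
t: 7.95
tcp_pos: [0.482, -0.0974, 0.1031]
tool_rot: [0.97, -0.243, -0.0, -0.0]
force: [0.2, 0.4, -0.1]
finger_gap: 0.647
```

```bash
python3 - <<'E'
from h import *
s=manip.sense(); print(s['t'],s['tcp_pos'],s['finger_gap'],s['force'])
cv2.imwrite("pics/w6.png",manip.snapshot("wrist"))
E
```

```text
7.95 [ 0.48203481 -0.09743555  0.10312808] 0.6468306440508583 [ 0.2293277   0.39492922 -0.05558619]
```

View pics/w6.png

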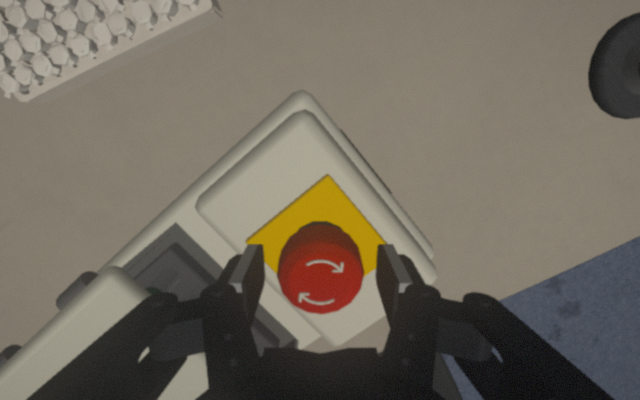

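The head has sprung up and matches the picture taken before the press. Now for the probe estimates from w1.

```bash
python3 - <<'E'
from h import *
im=cv2.imread('pics/w1.png'); c=np.load('w1.npy',allow_pickle=True).item()
H,S,V=cv2.split(cv2.cvtColor(im,cv2.COLOR_BGR2HSV))
b=(H>100)&(H<125)&(S>120)&(V>80); b[:150]=0;b[250:]=0;b[:,:500]=0; print(blobs(b,8))
print([onz(c,(562.4,226.2),z).round(4) for z in (.155,.165,.175)], onz(c,(478.4,182.6),.006))
E
```

```text
[((np.float64(562.3), np.float64(225.9)), [559, 223, 7, 6, 31])]
[array([ 0.4627, -0.3589,  0.155 ]), array([ 0.4636, -0.3494,  0.165 ]), array([ 0.4645, -0.34  ,  0.175 ])] [ 0.46412908 -0.3475878   0.006     ]
```

{"op": "arm_command", "data": {
  "rows": [
    [[0, 0, 40], 0, -1],
    [[0, 0, 50], 0, -1],
    [[0, 0, 50], 0, -1],
    [[0, -20, 50], 0, -1],
    [[-10, -50, 10], 0, -1],
    [[-20, -50, 0], 0, -1],
    [[-20, -50, 0], 0, -1],
    [[-10, -30, 0], 0, -1],
    [[0, 0, 0], 0, -1],
    [[0, 0, 0], 0, -1]
  ]
}}

```text
t: 9.25
tcp_pos: [0.422, -0.2967, 0.303]
tool_rot: [0.97, -0.243, -0.0, -0.001]
force: [0.9, 0.7, -0.3]
finger_gap: 1.001
```

```bash
python3 - <<'E'
from h import *
s=manip.sense(); print(s['t'],s['tcp_pos'],s['tool_rot'],s['q'])
c=manip.get_calibration('wrist'); np.save('w7.npy',c,allow_pickle=True)
im=manip.snapshot("wrist");cv2.imwrite("pics/w7.png",im)
E
```

```text
9.25 [ 0.42201636 -0.29673156  0.30297521] [ 9.69968589e-01 -2.43229012e-01 -4.46444023e-04 -6.20904847e-04] [-8.29986182e-01  3.08504843e-01  1.62533785e+00  5.80835756e-04
  1.20917977e+00  1.23199132e+00]
```

View pics/w7.png

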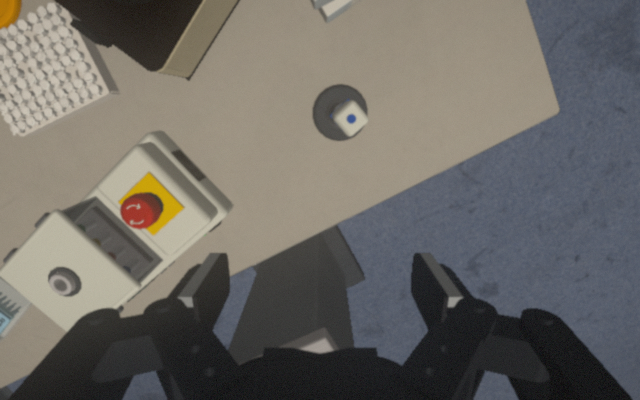

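The probe's top, with its blue dot, is at (351,118) and the button is up at (141,210). I'll measure the position and yaw of the head.

```bash
python3 - <<'E'
from h import *
im=cv2.imread('pics/w7.png'); c=np.load('w7.npy',allow_pickle=True).item()
cv2.imwrite('pics/w7c.png',cv2.resize(im[75:150,300:380],None,fx=8,fy=8,interpolation=cv2.INTER_CUBIC))
H,S,V=cv2.split(cv2.cvtColor(im,cv2.COLOR_BGR2HSV))
w=np.zeros(H.shape,bool); w[75:150,300:385]=1
b=(H>100)&(H<125)&(S>120)&w; B=blobs(b,6);print(B)
for x in B: print(onz(c,x[0],.165).round(4))
d=w&(V<95); print('base',blobs(d,100)); 
k=max(cv2.findContours((d).astype(np.uint8),cv2.RETR_EXTERNAL,cv2.CHAIN_APPROX_NONE)[0],key=cv2.contourArea)
e=cv2.fitEllipse(k);print(e,onz(c,e[0],.005).round(4))
t=w&(V>165)
k=max(cv2.findContours(t.astype(np.uint8),cv2.RETR_EXTERNAL,cv2.CHAIN_APPROX_NONE)[0],key=cv2.contourArea)
r=cv2.minAreaRect(k);print(r)
P=np.array([onz(c,p,.165) for p in cv2.boxPoints(r)]);print(P.round(4),P.mean(0)); D=np.roll(P,-1,0)-P
print(np.linalg.norm(D,axis=1),np.arctan2(D[:,1],D[:,0]))
E
```

```text
[((np.float64(350.9), np.float64(118.4)), [348, 116, 7, 6, 33])]
[ 0.4641 -0.3483  0.165 ]
base [((np.float64(333.6), np.float64(108.7)), [313, 85, 54, 55, 1470])]
((338.61572265625, 111.43451690673828), (51.301605224609375, 52.023094177246094), 176.08836364746094) [ 0.4662 -0.3479  0.005 ]
((351.6896667480469, 119.2758560180664), (24.747554779052734, 24.581464767456055), 48.366458892822266)
[[ 0.4709 -0.336   0.165 ]
 [ 0.4754 -0.3556  0.165 ]
 [ 0.4555 -0.3611  0.165 ]
 [ 0.4506 -0.3413  0.165 ]] [ 0.46310044 -0.3484974   0.165     ]
[0.02002705 0.02064514 0.02034348 0.02091485] [-1.34273885 -2.8710711   1.81265559  0.25492803]
```

View pics/w7c.png

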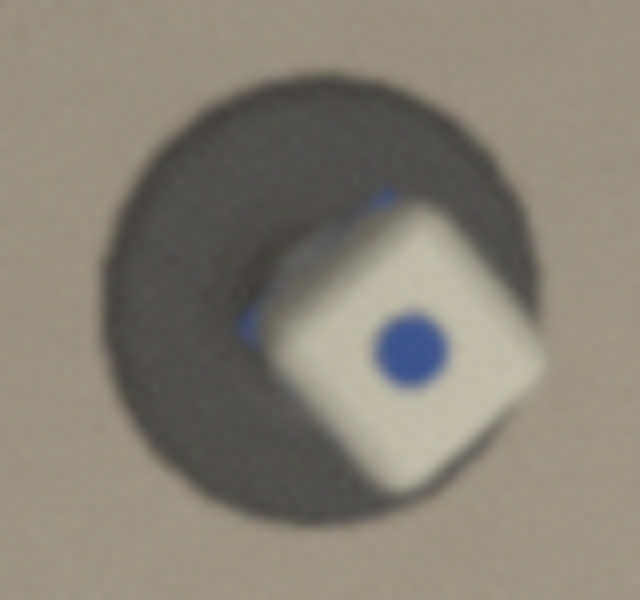

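The head is at (0.464, -0.3485) with a face yaw of about 0.249 rad. That agrees with the stand's base centre to 2 mm. I'll move over it at z = 0.19, turn to align, and check.

{"op": "arm_command", "data": {
  "rows": [
    [[14, -17, 0], 0.148, -1],
    [[14, -17, 0], 0.148, -1],
    [[14, -18, 0], 0.148, -1],
    [[0, 0, 0], 0.148, -1],
    [[0, 0, -30], 0.148, -1],
    [[0, 0, -40], 0, -1],
    [[0, 0, -40], 0, -1],
    [[0, 0, -10], 0, -0.6],
    [[0, 0, 0], 0, -0.6],
    [[0, 0, 0], 0, -0.6]
  ]
}}

```text
t: 10.55
tcp_pos: [0.4653, -0.3501, 0.185]
tool_rot: [0.992, 0.124, 0.001, 0.001]
force: [0.1, -0.8, -0.1]
finger_gap: 0.798
```

```bash
python3 - <<'E'
from h import *
s=manip.sense(); print(s['t'],s['tcp_pos'],s['tool_rot'],s['q'],s['finger_gap'])
c=manip.get_calibration('wrist'); 
im=manip.snapshot("wrist");cv2.imwrite("pics/w8.png",im)
H,S,V=cv2.split(cv2.cvtColor(im,cv2.COLOR_BGR2HSV))
b=(H>100)&(H<125)&(S>120);b[:, :200]=0;b[:,440:]=0
B=blobs(b,15);print(B)
for x in B: print(onz(c,x[0],.165).round(4))
E
```

```text
10.55 [ 0.46530656 -0.35013733  0.18504478] [0.99223561 0.12436031 0.00101625 0.0014029 ] [-8.36909485e-01  5.40649456e-01  1.60073775e+00  7.30553350e-05
  9.96741374e-01  4.84480673e-01] 0.7978548538095426
[((np.float64(317.6), np.float64(250.0)), [312, 245, 12, 11, 107])]
[ 0.4638 -0.3484  0.165 ]
```

View pics/w8.png

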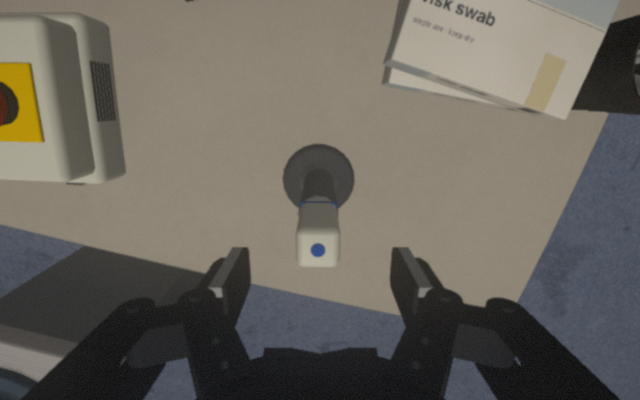

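The probe is centred and square between the jaws, with the dot at (318,250). I'll correct by (-1.5, +1.5) mm, descend and grip.

{"op": "arm_command", "data": {
  "rows": [
    [[-1.5, 1.5, 0], 0, -0.6],
    [[0, 0, -25], 0, -0.6],
    [[0, 0, -20], 0, -0.3],
    [[0, 0, -8], 0, -0.2],
    [[0, 0, 0], 0, 0],
    [[0, 0, 0], 0, 1],
    [[0, 0, 0], 0, 1],
    [[0, 0, 0], 0, 1],
    [[0, 0, 0], 0, 1],
    [[0, 0, 0], 0, 1]
  ],
  "squeeze": 35
}}

```text
t: 11.85
tcp_pos: [0.4632, -0.3486, 0.1313]
tool_rot: [0.992, 0.124, 0.001, 0.001]
force: [-0.7, -0.5, 5.7]
finger_gap: 0.278
```

```bash
python3 - <<'E'
from h import *
s=manip.sense(); print(s['t'],s['tcp_pos'],s['tool_rot'],s['finger_gap'],s['force'])
im=manip.snapshot("wrist");cv2.imwrite("pics/w9.png",im)
E
```

```text
11.85 [ 0.46323698 -0.34856225  0.13127008] [9.92271757e-01 1.24079660e-01 5.76676133e-04 8.15865945e-04] 0.2784327649467472 [-0.70698169 -0.50150369  5.71442622]
```

View pics/w9.png

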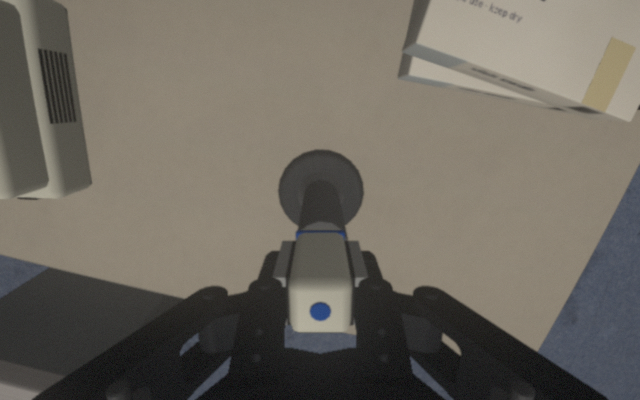

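It's gripped, with a gap of 23.7 mm. I'll lift straight up.

{"op": "arm_command", "data": {
  "rows": [
    [[0, 0, 10], 0, 1],
    [[0, 0, 20], 0, 1],
    [[0, 0, 20], 0, 1],
    [[0, 0, 20], 0, 1],
    [[0, 0, 20], 0, 1],
    [[0, 0, 20], 0, 1],
    [[0, 0, 25], 0, 1],
    [[0, 0, 25], 0, 1],
    [[0, 0, 10], 0, 1],
    [[0, 0, 0], 0, 1],
    [[0, 0, 0], 0, 1]
  ]
}}

```text
t: 13.28
tcp_pos: [0.4622, -0.3475, 0.2991]
tool_rot: [0.992, 0.124, -0.001, -0.001]
force: [0.1, 0.8, -0.8]
finger_gap: 0.28
```

```bash
python3 - <<'E'
from h import *
s=manip.sense(); print(s['t'],s['tcp_pos'],s['tool_rot'],s['finger_gap'],s['force'],s['q'])
for n in ('scene','wrist','top'):
    im=manip.snapshot(n);cv2.imwrite(f"pics/{n}10.png",im)
E
```

```text
13.275 [ 0.46217031 -0.34745053  0.29910979] [ 9.92277751e-01  1.24029272e-01 -7.20126421e-04 -1.04234074e-03] 0.2802746517967903 [ 0.06070371  0.77715295 -0.78900686] [-8.37816626e-01  4.04146405e-01  1.48218381e+00  1.07994876e-05
  1.25779623e+00  4.84277184e-01]
```

View pics/scene10.png

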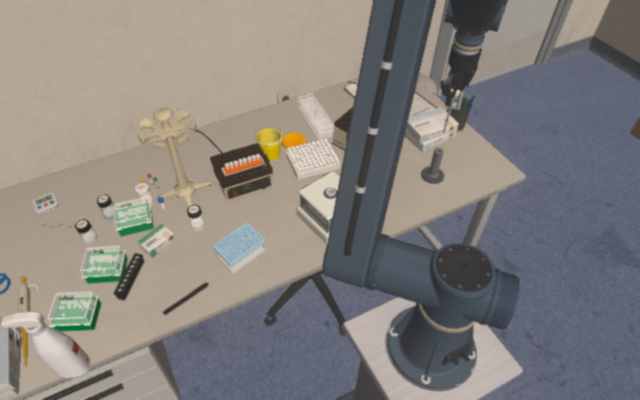

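View pics/wrist10.png

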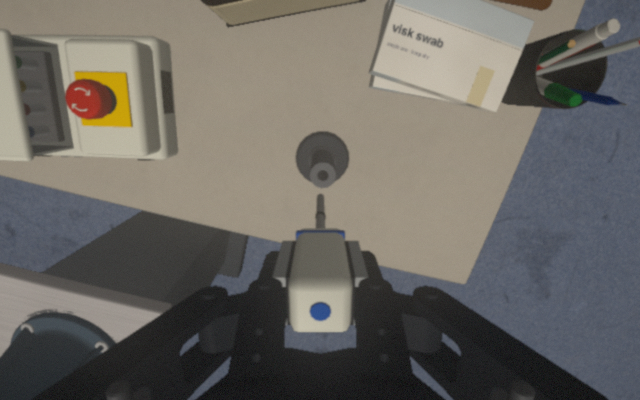

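The probe is out and upright, with its tip visible at (320,197) in the wrist view. I'll carry it over to the guide.

{"op": "arm_command", "data": {
  "rows": [
    [[0, 20, 5], 0, 1],
    [[-1, 40, 0], 0, 1],
    [[-1, 45, 0], 0, 1],
    [[-1, 45, 0], 0, 1],
    [[-1, 45, 0], 0, 1],
    [[-1, 45, 0], 0, 1],
    [[-1, 45, 0], 0, 1],
    [[-1, 40, 0], 0, 1],
    [[0, 35, 0], 0, 1],
    [[0, 20, 0], 0, 1],
    [[0, 0, 0], 0, 1],
    [[0, 0, 0], 0, 1]
  ]
}}

```text
t: 14.92
tcp_pos: [0.4554, 0.032, 0.3055]
tool_rot: [0.992, 0.124, 0.0, 0.0]
force: [0.2, 0.3, -0.6]
finger_gap: 0.275
```

{"op": "arm_command", "data": {
  "rows": [
    [[0, 0, 0], 0, 1],
    [[0, 0, 0], 0, 1]
  ]
}}

```text
t: 15.18
tcp_pos: [0.4558, 0.0313, 0.3053]
tool_rot: [0.992, 0.123, -0.0, 0.0]
force: [0.7, 0.1, -0.9]
finger_gap: 0.276
```

```bash
python3 - <<'E'
from h import *
s=manip.sense(); print(s['t'],s['tcp_pos'],s['tool_rot'],s['finger_gap'],s['force'])
c=manip.get_calibration('wrist');np.save('w11.npy',c,allow_pickle=True)
im=manip.snapshot('wrist');cv2.imwrite("pics/w11.png",im)
cv2.imwrite("pics/w11c.png",cv2.resize(im[120:260,240:400],None,fx=5,fy=4.28,interpolation=cv2.INTER_CUBIC))
z=s['tcp_pos'][2]
print('pred tip',proj(c,[s['tcp_pos']-[0,0,.1163]]), 'pred guide',proj(c,[[.4556,.0328,.126]]))
E
```

```text
15.175 [0.45575909 0.03129853 0.30527894] [ 9.92353614e-01  1.23427312e-01 -5.55887780e-05  2.05647396e-05] 0.27564217095882326 [ 0.74082039  0.14461007 -0.93832716]
pred tip [[320.95223509 196.60860311]] pred guide [[319.3039597  178.76205115]]
```

View pics/w11c.png

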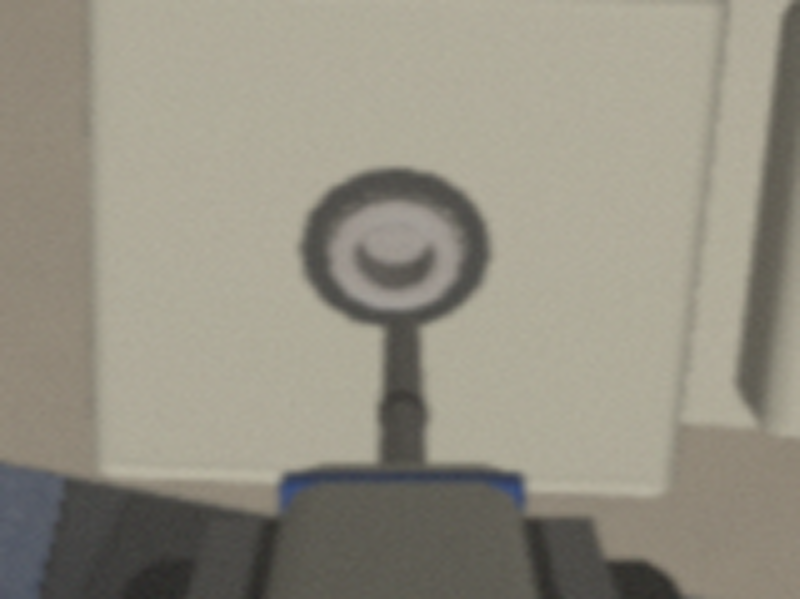

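The bush top is at about (319.2,179.6), and the stem tip (320.4,~196) is just below it, matching my predictions. I'll refine both.

```bash
python3 - <<'E'
from h import *
im=cv2.imread('pics/w11.png'); c=np.load('w11.npy',allow_pickle=True).item()
T=np.array([.45576,.0313,.30528])
g=cv2.cvtColor(im,cv2.COLOR_BGR2GRAY)
m=np.zeros_like(g); m[155:200,295:345]=(g[155:200,295:345]>125)
n,l,st,ce=cv2.connectedComponentsWithStats(m)
for th in(115,125,135):
  m=np.zeros_like(g); m[155:200,295:345]=(g[155:200,295:345]>th)
  for k in cv2.findContours(m,cv2.RETR_LIST,cv2.CHAIN_APPROX_NONE)[0]:
    a=cv2.contourArea(k)
    if 250<a<900 and len(k)>10:
        e=cv2.fitEllipse(k); print(th,a,e,onz(c,e[0],.126).round(4))
print('ring pred',proj(c,[T-[0,0,.0663]]),'tip',proj(c,[T-[0,0,.1163]]))
for v in (200,204,208,212,216,220,224):
    r=g[v,305:336].astype(int); d=np.where(r<r.max()-35)[0]+305; print(v,d.min(),d.max(),d.mean())
print('col',g[194:232,320])
E
```

```text
115 501.5 ((318.6496276855469, 179.04644775390625), (24.670923233032227, 25.957923889160156), 77.19789123535156) [0.4551 0.0334 0.126 ]
125 475.5 ((318.6072998046875, 179.16732788085938), (24.382347106933594, 24.93071746826172), 89.50281524658203) [0.455  0.0334 0.126 ]
135 448.0 ((318.6568603515625, 179.30528259277344), (23.747722625732422, 24.11801528930664), 59.95248794555664) [0.4549 0.0333 0.126 ]
ring pred [[321.17160842 217.78415477]] tip [[320.95079077 196.60753709]]
200 316 323 319.5
204 316 323 319.5
208 316 324 320.0
212 316 324 320.0
216 315 325 320.0
220 316 324 320.0
224 315 324 319.5
col [78 78 77 74 78 78 78 79 80 81 78 78 78 77 78 79 75 65 62 65 76 76 76 78
 77 78 77 76 77 77 77 76 75 79 86 85 69 62]
```

{"op": "arm_command", "data": {
  "rows": [
    [[-1, 1, -15], 0, 1],
    [[0, 0, -15], 0, 1],
    [[0, 0, -12], 0, 1],
    [[0, 0, -8], 0, 1],
    [[0, 0, 0], 0, 1],
    [[0, 0, 0], 0, 1],
    [[0, 0, 0], 0, 1]
  ]
}}

```text
t: 16.1
tcp_pos: [0.4551, 0.0329, 0.2558]
tool_rot: [0.992, 0.124, 0.001, 0.0]
force: [-0.3, -0.4, -0.3]
finger_gap: 0.273
```

```bash
cat > look.py <<'E'
import sys
from h import *
n=sys.argv[1]
s=manip.sense(); print(s['t'],s['tcp_pos'],s['tool_rot'],s['finger_gap'],s['force'])
c=manip.get_calibration('wrist');np.save(f'w{n}.npy',c,allow_pickle=True)
im=manip.snapshot('wrist');cv2.imwrite(f"pics/w{n}.png",im)
cv2.imwrite(f"pics/w{n}c.png",cv2.resize(im[150:270,240:400],None,fx=5,fy=5,interpolation=cv2.INTER_CUBIC))
H,S,V=cv2.split(cv2.cvtColor(im,cv2.COLOR_BGR2HSV))
b=(H>100)&(H<125)&(S>120);b[:285]=0;b[335:]=0;b[:,:300]=0;b[:,340:]=0
T=s['tcp_pos']
for x in blobs(b,30): print('dot',x[0],'dxy from TCP',(onz(c,x[0],T[2]+.0337)-T).round(4))
print('tip',proj(c,[T-[0,0,.1163]]),'ring',proj(c,[T-[0,0,.0663]]),'guide',proj(c,[[.455,.0334,.126]]))
im=manip.snapshot('top');cv2.imwrite(f"pics/t{n}.png",cv2.resize(im[170:250,295:395],None,fx=6,fy=6,interpolation=cv2.INTER_CUBIC))
im=manip.snapshot('scene');cv2.imwrite(f"pics/s{n}.png",im)
E
python3 look.py 12
```

```text
16.1 [0.45508709 0.03293005 0.25576027] [9.92269732e-01 1.24098560e-01 5.47967346e-04 1.58686509e-04] 0.27302340103049266 [-0.25884886 -0.42884129 -0.27210162]
dot (np.float64(320.0), np.float64(311.2)) dxy from TCP [0.0001 0.0009 0.0337]
tip [[320.88503627 196.74165957]] ring [[321.12334024 217.8657005 ]] guide [[320.28684814 192.29015423]]
```

View pics/w12c.png

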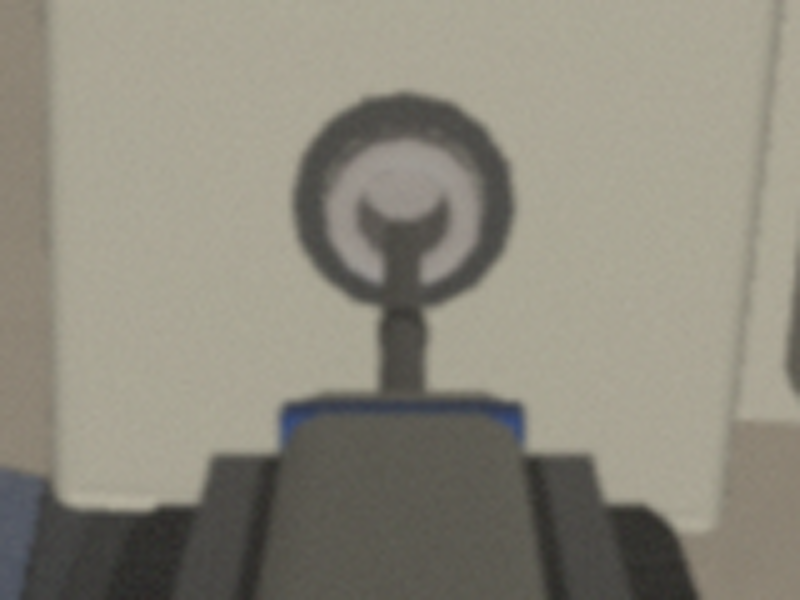

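View pics/t12.png

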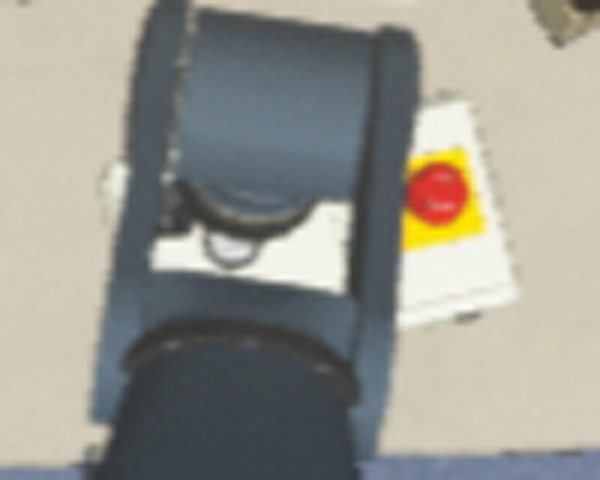

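View pics/s12.png

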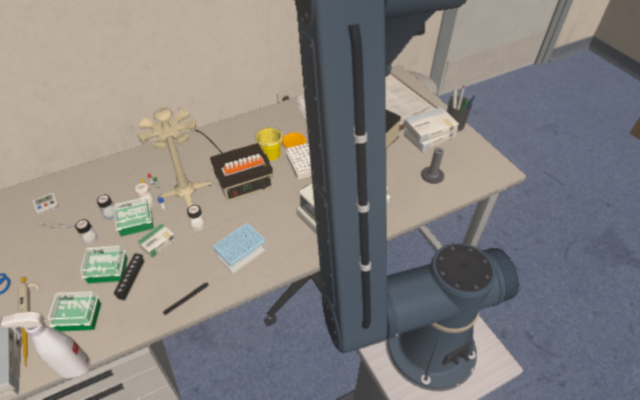

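The tip (320.4,~194) is laterally aligned with the guide centre (320.4,192.4), and the top view shows the button still up. Now I'll compute the fore-aft offset.

```bash
python3 - <<'E'
from h import *
im=cv2.imread('pics/w12.png'); c=np.load('w12.npy',allow_pickle=True).item()
T=np.array([.45509,.03293,.25576])
g=cv2.GaussianBlur(cv2.cvtColor(im,cv2.COLOR_BGR2GRAY),(3,3),0)
print(g[178:216,320]); print('rows'); 
for v in(200,203,206,214,220): print(v,g[v,306:336])
# outer body of bush: dark outline
m=np.zeros_like(g); m[160:215,290:350]=g[160:215,290:350]<115
for k in cv2.findContours(m,cv2.RETR_EXTERNAL,cv2.CHAIN_APPROX_NONE)[0]:
    if cv2.contourArea(k)>500: print(cv2.boundingRect(k))
E0=np.array([.455,.0334])
a=np.linspace(0,2*np.pi,60)
def circ(r,z,x=.455,y=.0334): 
    p=proj(c,np.c_[x+r*np.cos(a),y+r*np.sin(a),z+0*a]); return p.min(0).round(1),p.max(0).round(1)
print('mouth14',circ(.014,.126),'bore8',circ(.008,.126),'base14',circ(.014,.117),'bore8 low',circ(.008,.1))
print('tip disc at T',circ(.003,T[2]-.1163,T[0],T[1]))
E
python3 - <<'E'
import cv2
im=cv2.imread('pics/w12.png')
cv2.imwrite('pics/w12d.png',cv2.resize(im[165:225,290:350],None,fx=10,fy=10,interpolation=cv2.INTER_NEAREST))
E
```

```text
[129 144 150 153 153 152 151 150 149 148 146 145 145 145 140 123 100  83
  77  76  76  76  77  76  76  76  76  76  76  75  76  76  73  67  62  64
  70  74]
rows
200 [ 90 110 132 146 150 149 146 140 129 115  98  83  76  76  77  77  78  84
  95 109 122 134 143 147 148 146 137 120 101  86]
203 [ 76  79  90 108 126 138 145 148 148 140 119  93  78  75  76  77  82  97
 121 140 147 148 147 141 128 111  93  81  76  77]
206 [111  95  84  79  77  79  87  97 106 108  98  83  75  74  76  77  80  90
 106 114 111 101  90  82  79  78  79  85  96 115]
214 [163 163 164 164 164 164 164 162 151 127  95  73  68  69  70  70  69  73
  94 125 151 162 164 164 164 164 163 164 164 164]
220 [164 164 164 164 164 164 164 162 154 132 103  82  74  74  75  76  78  84
 103 131 153 162 164 164 164 164 164 164 165 164]
(299, 169, 44, 46)
mouth14 (array([304.2, 176.6]), array([336.4, 207.6])) bore8 (array([311.1, 183.4]), array([329.5, 201.1])) base14 (array([304.7, 174.3]), array([335.9, 204.4])) bore8 low (array([311.8, 176.6]), array([328.7, 192.9]))
tip disc at T (array([317.3, 193.3]), array([324.5, 200.2]))
```

View pics/w12d.png

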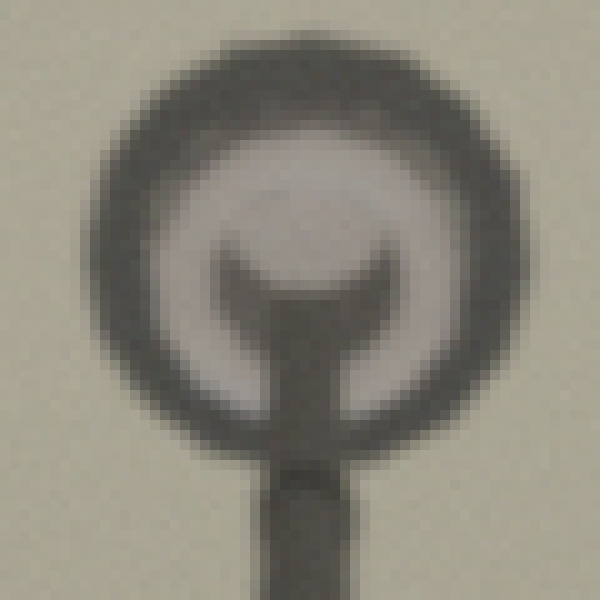

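{"op": "arm_command", "data": {
  "rows": [
    [[-0.5, -0.5, 0], 0, 1],
    [[0, 0, 0], 0, 1],
    [[0, 0, -6], 0, 1],
    [[0, 0, -6], 0, 1],
    [[0, 0, -8], 0, 1],
    [[0, 0, -10], 0, 1],
    [[0, 0, -10], 0, 1],
    [[0, 0, -10], 0, 1],
    [[0, 0, 0], 0, 1],
    [[0, 0, 0], 0, 1],
    [[0, 0, 0], 0, 1]
  ]
}}

```text
t: 17.62
tcp_pos: [0.4545, 0.0324, 0.2056]
tool_rot: [0.992, 0.124, 0.0, 0.0]
force: [-0.7, 0.3, -0.6]
finger_gap: 0.278
```

```bash
python3 look.py 13; python3 - <<'E'
import cv2
im=cv2.imread('pics/w13.png')
cv2.imwrite('pics/w13d.png',cv2.resize(im[180:240,290:350],None,fx=10,fy=10,interpolation=cv2.INTER_NEAREST))
E
```

```text
17.625 [0.45453247 0.03242539 0.20562574] [9.92272290e-01 1.24078645e-01 4.22840404e-04 1.15713800e-04] 0.27803379942103673 [-0.69159663  0.26313986 -0.63608877]
dot (np.float64(320.0), np.float64(311.2)) dxy from TCP [0.0001 0.0009 0.0337]
tip [[320.88822626 196.72967385]] ring [[321.12156651 217.86102493]] guide [[319.89102856 210.43469523]]
```

View pics/w13d.png

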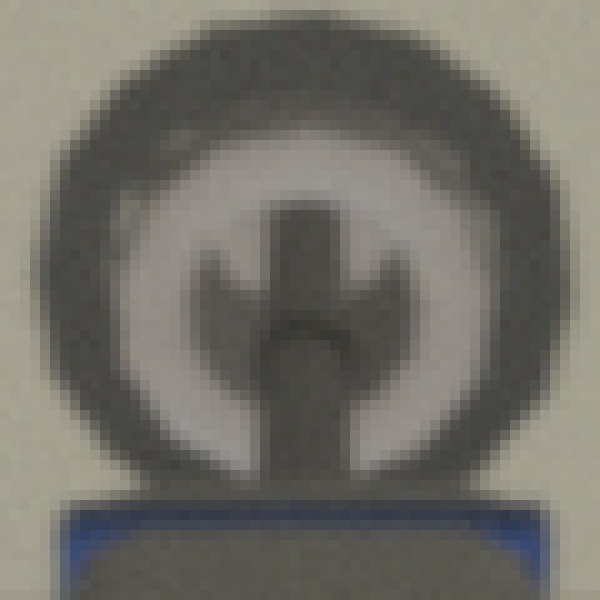

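The stem is inside the bore and laterally centred (stem 320.7, bore 320.5), with no contact force. I'll lower the last 13.3 mm.

{"op": "arm_command", "data": {
  "rows": [
    [[0, 0, -5], 0, 1],
    [[0, 0, -5], 0, 1],
    [[0, 0, -3.3], 0, 1],
    [[0, 0, 0], 0, 1],
    [[0, 0, 0], 0, 1],
    [[0, 0, 0], 0, 1],
    [[0, 0, 0], 0, 1]
  ]
}}

```text
t: 18.65
tcp_pos: [0.4543, 0.0325, 0.1921]
tool_rot: [0.992, 0.124, 0.0, 0.0]
force: [0.6, 0.9, 0.0]
finger_gap: 0.276
```

```bash
python3 look.py 14; python3 - <<'E'
from h import *
im=cv2.imread('pics/w14.png'); c=np.load('w14.npy',allow_pickle=True).item()
cv2.imwrite('pics/w14d.png',cv2.resize(im[185:245,285:355],None,fx=10,fy=10,interpolation=cv2.INTER_NEAREST))
a=np.linspace(0,2*np.pi,60)
def circ(r,z,x=.455,y=.0330): 
    p=proj(c,np.c_[x+r*np.cos(a),y+r*np.sin(a),z+0*a]); return p.min(0).round(1),p.max(0).round(1)
print('mouth14',circ(.014,.126),'bore8',circ(.008,.126),'stem3@mouth',circ(.003,.126),circ(.004,.126))
E
```

```text
18.65 [0.45431138 0.03246859 0.19212105] [9.92270329e-01 1.24094994e-01 1.57024729e-04 4.40517167e-05] 0.2763374647828266 [0.61138286 0.85479308 0.04068351]
dot (np.float64(320.0), np.float64(311.2)) dxy from TCP [0.0002 0.0009 0.0337]
tip [[320.92072294 196.63551534]] ring [[321.14167146 217.7911556 ]] guide [[320.05549117 216.63736259]]
mouth14 (array([299.9, 196.9]), array([341.4, 235.9])) bore8 (array([308.8, 205.5]), array([332.5, 227.8])) stem3@mouth (array([316.2, 212.6]), array([325.1, 220.9])) (array([314.7, 211.2]), array([326.6, 222.3]))
```

View pics/w14d.png

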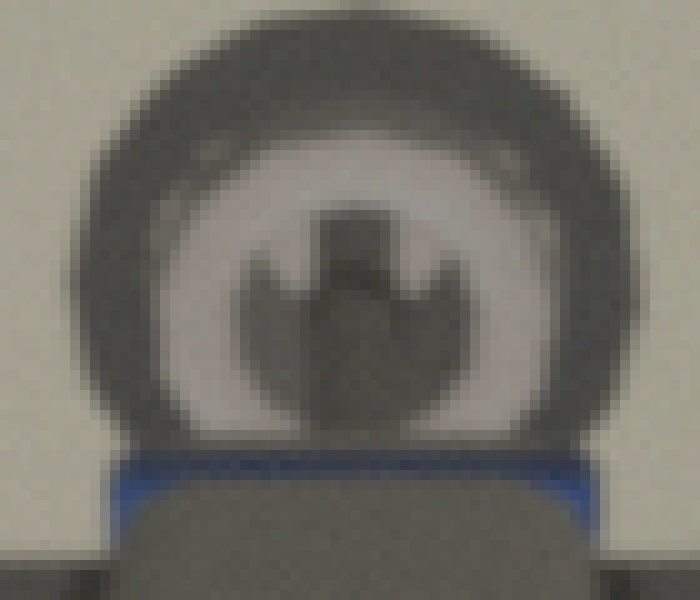

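View pics/s14.png

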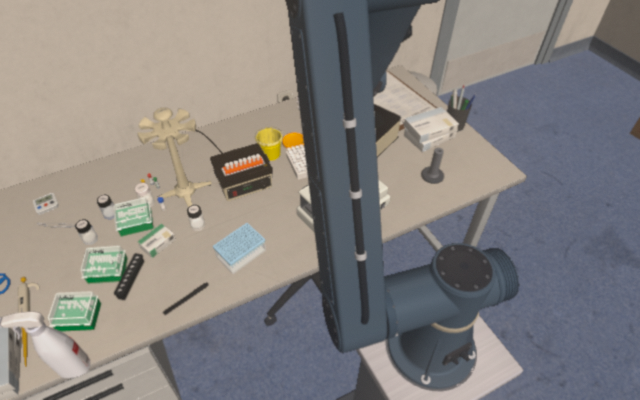

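View pics/t14.png

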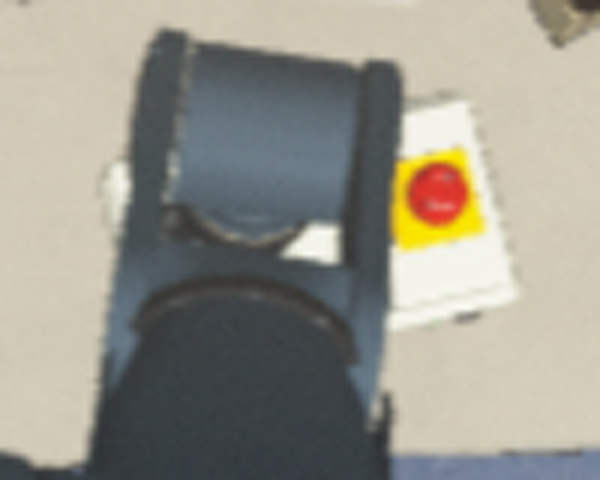

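The ring and stem (320.5) match the bore (308.8–332.5) laterally. The fore-aft error is at most 0.5 mm. I'll make a tiny trim and let it settle.

{"op": "arm_command", "data": {
  "rows": [
    [[0.3, 0, 0.2], 0, 1],
    [[0, 0, 0], 0, 1],
    [[0, 0, 0], 0, 1],
    [[0, 0, 0], 0, 1],
    [[0, 0, 0], 0, 1],
    [[0, 0, 0], 0, 1],
    [[0, 0, 0], 0, 1],
    [[0, 0, 0], 0, 1]
  ]
}}

```text
t: 19.8
tcp_pos: [0.4545, 0.0325, 0.1922]
tool_rot: [0.992, 0.124, -0.0, -0.0]
force: [0.1, 0.6, -0.4]
finger_gap: 0.277
```

```bash
python3 look.py 15; python3 -c "
from h import *
s=manip.sense();print(abs(s['qd']).max())"
```

```text
19.8 [0.4545203  0.0324735  0.19220524] [ 9.92270003e-01  1.24097710e-01 -1.22704779e-05 -4.28580635e-06] 0.2773258434430403 [ 0.14242787  0.59889516 -0.39289683]
dot (np.float64(320.0), np.float64(311.2)) dxy from TCP [0.0002 0.0009 0.0337]
tip [[320.94269156 196.60807004]] ring [[321.15910331 217.77836629]] guide [[320.00391622 216.8649705 ]]
0.002068370384336129
```

View pics/w15c.png

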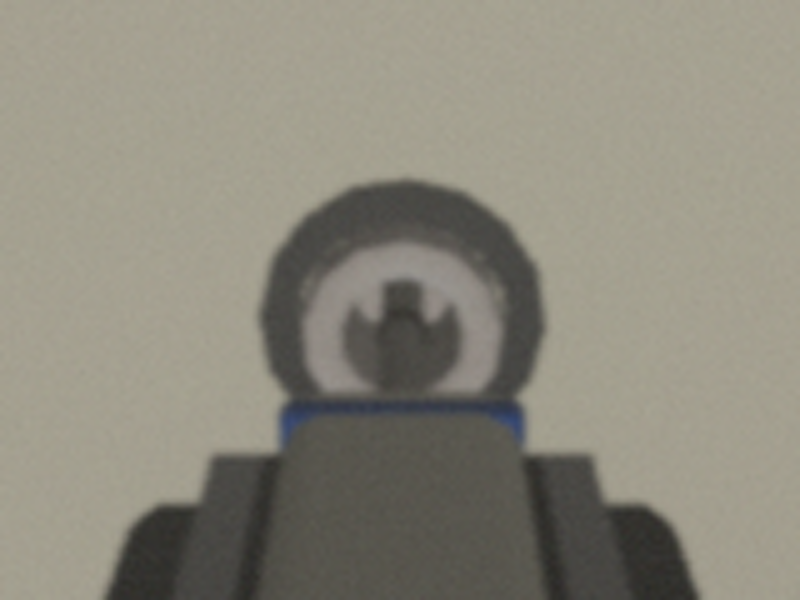

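The stem is centred in the bore, the ring is at the mouth, and the arm is still with no contact force. Handing in.

```bash
python3 -c "
from station import manip
print(manip.sign_off())"
```

```text
the job is handed in; nothing more can be done
None
```

The job is done and handed in at about 20 s of robot time, with the arm still holding the probe in the guide.

- **Stop button:** I gripped the red button and pressed it to its bottom stop, where the force reached 10.7 N. On release it stayed down, so it had latched. I then regripped it, twisted it about 0.84 rad clockwise and let it spring up. The wrist view matched the one taken before pressing, and the last top view shows it still up.
- **Probe:** I took it by its head out of the stand (jaw gap 23.7 mm), carried it over and lowered it through the guide without any contact force showing. The blue dot on its head kept the same place in the wrist view, so it did not slip in the grip.
- **Centring:** The last wrist picture shows the stem centred sideways in the bore, to about 0.2 mm. Fore and aft it is within about 0.5 mm, which is less certain because the estimates differed by a few tenths of a millimetre.
- **Ring height:** By calculation from the grip height, the ring is within about 0.2 mm of the top of the guide. The picture is too coarse along the stem to confirm that closely.
- **Stillness:** Joint speeds were under 0.003 rad/s and the force was within noise, under 1 N.

I saw no change to the other things on the table. At the end the arm hid the guide from the scene and top cameras, so the final checks of the probe rest on the wrist camera and the arm's own position readings.

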